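# Free the bayonet cover of an oil filter pot

## Task

Open the cooking-oil filter pot: press its cover straight down against the spring, keep it down while twisting it about a quarter turn anticlockwise (seen from above) to free it from its lugs, then lift it off. Set it down, without dropping it, in the empty round steel dish, lying flat inside the rim with its handle up, and let go. Leave the other things on the counter standing where they are.

Things in the scene. Friction and masses are not known exactly. Their poses are not given: they have to be found in the camera images.
- pot: round aluminium filter pot fixed to the counter, 120 mm in diameter, with a flange 152 mm in diameter whose top is 100 mm above the counter. Origin: centre of its underside, z up. Steel lugs stand on the flange at its +x and -x sides. Stops on the flange, up to 118 mm high, end the cover's turn at about 93 degrees. The pot's bore is 84 mm wide
- lug0 (a point): middle of the roof of the lug at the pot's +x (axes as the pot). The roof is 62 mm wide, 51 to 68 mm from the pot's axis, underside 123 mm and top 129 mm above the counter, and covers one ear of the cover. A post closes its clockwise end; at its anticlockwise end a tooth hangs 9 mm down, so the ear leaves only anticlockwise (seen from above) and only while pressed down
- lug1 (a point): the same on the equal lug at the pot's -x
- cover_grip (a point): centre of the handle of the loose steel cover (about 0.35 kg), half-way up, on the cover's axis; x along the handle, z up. Solid black bar 76 mm long, 16 mm thick, 44 mm tall, standing on a disc 96 mm wide (disc's top 22 mm below this point). Locked, it lies along the pot's x (either way round), 154.5 mm above the counter, with 3 degrees of play. Axes turn with the cover
- cover_base (a point): centre of the cover's flat underside, on which it rests when set down, 64 mm below cover_grip. This foot is 78 mm wide, 22 mm deep and sits in the pot's bore on a spring: about 5 N starts it down, about 9 N presses it fully, 12.5 mm, onto the flange. The ears pass the lugs' teeth when at least 9 mm down, and are clear of the lugs from 52 degrees of turn on; then it lifts straight off
- ear (a point): tip of one of the cover's two equal flat ears, 64 mm from its axis, in line with the handle (the other is opposite). Ears are 40 mm wide and 10 mm thick, level with the disc's underside, 42 mm below cover_grip; the disc is 20 mm thick
- dish: the empty round shallow dish of thin steel, loose on the counter, 200 mm in outer diameter, rim 14 mm high, floor 3 mm thick, inner diameter about 192 mm. Origin: centre of its underside, z up. The cover set down in it has its handle's centre 67 mm above the counter
- shaker: bystander: a small lidded glass jar, 48 mm wide, 85 mm tall; origin at its underside
- oil_bottle: bystander: a yellow squeeze bottle, 62 mm wide, 170 mm tall; origin at its underside
- bowl: bystander: a red plastic bowl, 150 mm wide, 60 mm tall; origin at its underside
- plates: bystander: a stack of white plates, 180 mm wide, 63 mm tall; origin at its underside
- spatula: bystander: a kitchen spatula lying flat, 260 mm long (origin about mid-length)
- mug: bystander: a white mug, 80 mm wide, 90 mm tall; origin at its underside
There are look-alikes about, which are no part of the job. Leave any purple look-alike of the part that bears cover_grip alone.

How it is judged:
On the way, in this order (a step that is already met when the one before it is completed fails the run):
1. the cover, still under its lugs, is pressed down against its spring by more than 7 mm (angle between the x axis of cover_grip and the x axis of pot, either way round below 0.15 rad and z of cover_grip in the frame of pot below 0.1475 m and horizontal distance between cover_grip and pot below 0.012 m), for 0.05 s.
2. the cover is twisted off its lugs (turned more than 50 degrees) while still sitting on the pot (angle between the x axis of cover_grip and the x axis of pot, either way round above 0.87 rad and z of cover_grip in the frame of pot below 0.168 m and horizontal distance between cover_grip and pot below 0.012 m), for 0.05 s.
3. the cover is set down, not dropped: still in the fingers when it is less than 15 mm above the dish's floor (z of cover_grip in the frame of dish below 0.082 m and horizontal distance between cover_grip and dish below 0.035 m and contact force between the fingers and cover above 0.3 N), for 0.02 s.
At the end, for the whole second after the job is handed in: the cover lies at rest flat in the dish, inside the rim, handle up: its axis within 30 mm of the dish's centre, tilted less than 7 degrees, its foot on the dish's floor (within 6 mm), and the dish is level (horizontal distance between cover_grip and dish below 0.03 m and angle between cover_grip's own z axis and vertical below 0.12 rad and z of cover_grip in the frame of dish between 0.061 and 0.073 m and linear speed of cover below 0.02 m/s and angle between dish's own z axis and vertical below 0.08 rad); the robot touches nothing.
It fails at once if a bystander (jar, bottle, bowl, plates, spatula or mug) is pushed more than 30 mm or, standing, tipped over (distance of any of shaker, oil_bottle, bowl, plates, spatula, mug from where it was at the start of the episode above 0.03 m or angle between any of shaker, oil_bottle, bowl, plates, mug's own z axis and vertical above 0.5 rad).
It also fails if it takes over 45 s, if anything falls off the work surface, if the arm or the gripper's body presses on something with over 40 N, if the wrist force passes 120 N, or if a joint passes its speed limit or range.

## Robot

A 6-joint arm with a two-finger parallel gripper is mounted at the origin on the work surface. World frame = base frame: x ahead of the robot, y to its left, z up, the work surface at z = 0. Lengths are in m, angles in rad, forces in N, time in s.
With the tool pointing down it reaches from about 0.325 to 0.85 m from the base axis. Payload 4.4 kg.
Tool frame: the origin (TCP) lies at the very end of the fingers, on their centre line; the grasp point (between the pads) lies 19 mm behind it (manip.hold_point_z is the distance from the TCP to the grasp point, in m); z points along the fingers, y is the direction in which the jaws open and shut (so a half turn about z gives the same grasp; the last joint's range is limited). The gripper opens to 94 mm and grips with 3 to 60 N. Pads are 16 mm wide; open, the fingers measure 119 mm over their backs; the gripper's body (75 mm by 177 mm) begins 78 mm behind the grasp point.
Start: joints at [1.089, 0.207, 1.542, -0, 1.393, -0.15], TCP at [0.187, 0.544, 0.205] pointing down, gripper open.
Joint ranges: [-2.73, 2.73], [-0.86, 2.22], [0.23, 2.46], [-1.11, 4.25], [0.08, 2.63], [-2.82, 2.82]. Speed limits (rad/s): [2.79, 2.79, 3.14, 3.14, 3.14, 3.14].

## Interface

Orientations are given as a 3x3 rotation matrix whose columns are the frame's x, y, z axes.
In Python, from cell import manip gives the robot as it stands.
- The arm moves only by the tool carry_out, never from a script. Its argument "increments" is a list of rows, each a list of 7 numbers: the closure, from 0 (fully open) to 1 (shut), then the shift along the world's x, y, z in mm, then the turn, a rotation vector about the world's x, y, z in rad. A call has 1 to 20 rows; each row shifts and turns the commanded pose from where the row before left it; what a row does not reach is not made up. A row lasts 1/12 s, in which the tool goes at most 41.7 mm and 7.16 degrees, less where a joint would pass 70% of its speed; a pose out of reach is approached as far as the arm can. A call with a gripper value outside its range is refused whole. The fingers move at their own pace and stop on an object; "squeeze" is the grip in N (left out, the last holds). Time passes only in rows, so rows that do not move let the fingers close. It gives the time, the measured TCP pose, the force and the opening at its end, in the units of the state.
- manip.state(): the state, without advancing time (a new reading comes with each control period).
- manip.get_image(name): name is "side" or "top"; returns a dict with "color" (400x640x3 uint8, red, green, blue), "K" (3x3 intrinsics, pixels), "rvec" (rotation vector, rad) and "tvec" (3), from world to camera coordinates, as OpenCV has them. Camera axes: x right, y down, z forward; pixel columns grow to the right and rows downward; lengths in m; the calibration is good to about 2 mm. A picture is of the moment at which its call begins. There is no depth.
- manip.finish_job(): hands the job in, once; it reports no verdict.
Trained networks look in the newest picture that a camera, given by its name, has taken for a name from the list of things; names that differ only in an ending like _2 or _b are one class to them, and where a whole thing is asked for, a point or a joint stands for the part that bears it (a point fixed in the world has none). Each returns a list of dicts, best first, with "score" (0 to 1); they miss things now and then, are a little off and sometimes report something else, mostly with a low value. They report only what shows in the picture. A call takes as long as a camera call. They do not tell look-alikes from the thing itself.
- manip.recognise(thing, camera): "location" ([x, y, z] in m, in world coordinates, good to about 4 mm: the middle of the surface that is visible of it).
- manip.tip_of(thing, camera): "location" ([x, y, z] in m, in world coordinates, good to about 4 mm: a listed point, or the origin of a listed thing).
The state is a dict: "time": time; "joints": joint angles; "qvel": joint speeds; "joint_efforts": joint torques, N m; "ee_pos": TCP position; "tool_rot": TCP orientation; "wrist_force": force on the tool from outside, world axes, zero at the start; "moment": the same for the moment, N m; "width": finger opening in m.
Only numpy, scipy, OpenCV 4.12 (cv2) and the standard library are available. Lean on these libraries where they do the work, as an engineer would, in place of code of your own. Each camera call takes 0.05 s, during which the arm holds its last target.

## Working session

There is one attempt and no reset: what is moved stays moved. The work goes in short steps, Python scripts to look and compute and a tool call to move; the robot and the scene stay as the last step left them, time stands still between calls to the robot, and variables do not carry over. Pictures are saved under pics/ and viewed, and the job is handed in when it is done.

Besides the shell and the picture viewer there is one more tool, called as name(argument=value, ...) on one line, values as JSON. carry_out: Moves the arm, as the interface text tells. Its arguments: {"type":"object","properties":{"increments":{"type":"array","items":{"type":"array","items":{"type":"number"}}},"squeeze":{"type":"number"}},"required":["increments"]}

```bash
ls; mkdir -p pics; python3 - <<'E'
from cell import manip
import cv2
s=manip.state(); print(s)
for c in("top","side"):
    im=manip.get_image(c); cv2.imwrite(f"pics/{c}0.png",im["color"][:,:,::-1]); print(c,im["K"],im["rvec"],im["tvec"])
    for t in("pot","lug0","lug1","cover_grip","cover_base","ear","dish","shaker","oil_bottle","bowl","plates","spatula","mug"):
        print(c,t,[(round(d["score"],2),[round(float(v),3) for v in d["location"]]) for d in manip.tip_of(t,c)])
E
```

```text
pics
{'time': 0.0, 'joints': array([ 1.08950571e+00,  2.07413362e-01,  1.54298470e+00, -2.41073809e-05,
        1.39345945e+00, -1.50514539e-01]), 'qvel': array([-1.44986656e-03, -8.89145167e-05,  1.15639198e-03,  5.01197151e-05,
       -2.37554314e-03, -9.35819842e-04]), 'joint_efforts': array([ 9.46117034e-04, -3.70880520e+01, -2.81420285e+01,  6.98592584e-02,
        3.62124341e-02, -1.84069936e-04]), 'ee_pos': array([0.18639107, 0.54308879, 0.20427999]), 'tool_rot': array([[-9.45791805e-01,  3.24771931e-01, -1.02742332e-03],
       [ 3.24773402e-01,  9.45789703e-01, -2.01855247e-03],
       [ 3.16157215e-04, -2.24281015e-03, -9.99997435e-01]]), 'wrist_force': array([ 0.45548649, -0.05690836, -0.45556545]), 'moment': array([ 0.0102857 ,  0.02071441, -0.01325937]), 'width': 0.0938590963708341}
top [[411.30414305   0.         317.31489516]
 [  0.         411.30414305 193.21357727]
 [  0.           0.           1.        ]] [ 2.18352764 -2.13010883  0.14243842] [-0.0030863   0.56705865  1.16159136]
top pot [(0.59, [0.495, 0.154, -0.002])]
top lug0 [(0.95, [0.442, 0.178, 0.129]), (0.7
[... 1040 characters left out ...]
.95, [0.442, 0.177, 0.121]), (0.76, [0.552, 0.128, 0.126])]
side lug1 [(0.95, [0.442, 0.177, 0.121]), (0.76, [0.552, 0.128, 0.126])]
side cover_grip [(0.95, [0.497, 0.154, 0.156]), (0.73, [0.581, 0.352, 0.063])]
side cover_base [(0.98, [0.5, 0.155, 0.091]), (0.57, [0.586, 0.354, -0.004])]
side ear [(0.85, [0.648, 0.354, 0.027]), (0.55, [0.555, 0.128, 0.113])]
side dish [(0.83, [0.564, -0.144, 0.003])]
side shaker [(0.96, [0.533, -0.002, 0.003])]
side oil_bottle [(0.86, [0.784, -0.029, -0.001])]
side bowl [(0.9, [0.634, -0.45, -0.0])]
side plates [(0.66, [0.359, 0.439, 0.002])]
side spatula [(0.64, [0.343, -0.442, -0.002]), (0.46, [0.499, 0.152, 0.088])]
side mug [(0.73, [0.734, 0.21, -0.0])]
```

View pics/top0.png

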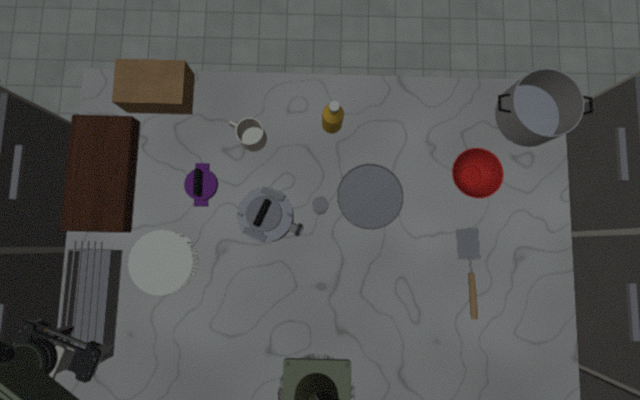

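View pics/side0.png

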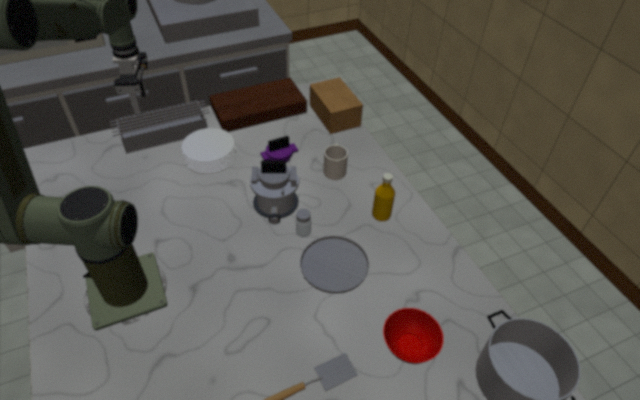

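```bash
cat > h.py <<'E'
import cv2,numpy as np
def proj(im,P): return cv2.projectPoints(np.array(P,float).reshape(-1,3),im["rvec"],im["tvec"],im["K"],None)[0].reshape(-1,2)
E
python3 - <<'E'
from cell import manip
from h import *
for c in("top","side"):
    im=manip.get_image(c); p=proj(im,[[.497,.1535,.155]])[0]; print(c,p, proj(im,[[.583,.35,.06],[.566,-.143,0]]))
    a=im["color"][:,:,::-1]; x,y=p.astype(int); r=a[max(0,y-55):y+55,x-70:x+70]; cv2.imwrite(f"pics/{c}crop0.png",cv2.resize(r,None,fx=5,fy=5,interpolation=cv2.INTER_CUBIC))
E
```

```text
top [262.18052025 212.67217572] [[198.93271226 183.64083422]
 [368.53188418 196.35575258]]
side [272.76382761 166.36702358] [[277.7166272  144.63367113]
 [333.10836323 263.48780841]]
```

View pics/topcrop0.png

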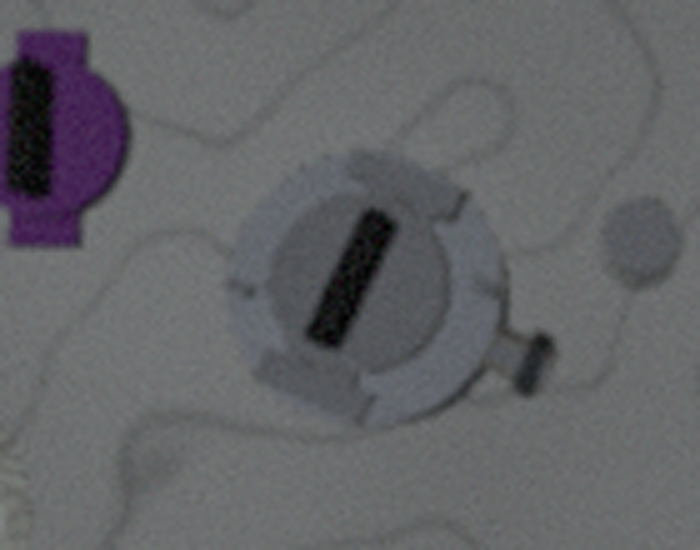

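View pics/sidecrop0.png

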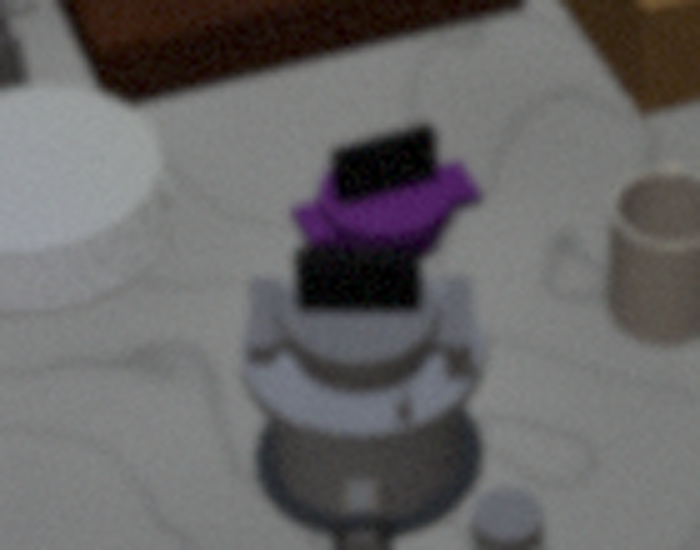

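Two things could be taken for the cover: the steel cover on the pot, handle at top (262,212) and side (273,166), and the purple look-alike at top (199,184) and side (278,145). I choose the steel one. The crop shows it under both lugs, with its handle along the line between them. The dish is at top (369,196). Next I refine the handle's yaw.

```bash
python3 - <<'E'
from cell import manip
from h import *
im=manip.get_image("top"); a=im["color"]; s=manip.state(); print(s["time"])
m=(a.max(2)<45).astype(np.uint8); m2=np.zeros_like(m); m2[192:235,245:280]=m[192:235,245:280]
n,l,st,ce=cv2.connectedComponentsWithStats(m2); i=1+st[1:,4].argmax(); print(st[i],ce[i])
pts=np.argwhere(l==i)[:,::-1].astype(np.float32)
R=cv2.Rodrigues(im["rvec"])[0]; C=-R.T@im["tvec"]
def back(uv,z):
    d=R.T@np.linalg.inv(im["K"])@np.array([*uv,1.]); return C+d*(z-C[2])/d[2]
W=np.array([back(p,.1765)[:2] for p in pts],np.float32)
print(cv2.minAreaRect(W), W.mean(0)); u,sv,vt=np.linalg.svd(W-W.mean(0),full_matrices=False); print(np.degrees(np.arctan2(vt[0,1],vt[0,0])), "cam",C)
# dish edge check
d=[.566,-.1435]
for c in("top","side"):
    for t in ("dish",): print(c,[(r["score"],r["location"]) for r in manip.recognise(t,c)])
E
```

```text
1.55
[254 199  17  27 195] [261.93846154 212.2974359 ]
((0.49666422605514526, 0.15138006210327148), (0.018401576206088066, 0.07161511480808258), 65.76082611083984) [0.49631605 0.15132722]
156.76227 cam [0.4139081  0.01362021 1.22448115]
top [(0.85, [0.5672, -0.1475, 0.0055])]
side [(0.59, [0.5648, -0.1496, 0.0032])]
```

carry_out(increments=[[0,24,-30,0,0,0,-0.007],[0,24,-30,0,0,0,-0.007],[0,24,-30,0,0,0,-0.007],[0,24,-30,0,0,0,-0.007],[0,24,-30,0,0,0,-0.007],[0,24,-30,0,0,0,-0.007],[0,24,-30,0,0,0,-0.007],[0,24,-30,0,0,0,-0.007],[0,24,-30,0,0,0,-0.007],[0,24,-30,0,0,0,-0.007],[0,24,-30,0,0,0,-0.007],[0,24,-30,0,0,0,-0.006],[0,22,-30,0,0,0,-0.006],[0,0,0,0,0,0,0],[0,0,0,0,0,0,0],[0,0,0,0,0,0,0]], squeeze=50)

```text
time: 2.98
ee_pos: [0.4963, 0.154, 0.2052]
tool_rot: [[-0.913, 0.408, -0.001], [0.408, 0.913, 0.001], [0.001, 0.0, -1.0]]
wrist_force: [0.8, -0.1, 0.7]
width: 0.0941
```

carry_out(increments=[[0,0,-1,-22,0,0,0],[0,0,0,-22,0,0,0],[0,0,0,-16,0,0,0],[0,0,0,-8,0,0,0],[0,0,0,0,0,0,0],[0,0,0,0,0,0,0]])

```text
time: 3.48
ee_pos: [0.4962, 0.1538, 0.1376]
tool_rot: [[-0.914, 0.406, -0.0], [0.406, 0.914, 0.0], [0.0, -0.0, -1.0]]
wrist_force: [0.1, -0.2, 0.0]
width: 0.0936
```

```bash
python3 - <<'E'
from cell import manip
from h import *
s=manip.state(); print(s["ee_pos"],s["wrist_force"],s["joints"])
for c in("top","side"):
    im=manip.get_image(c); p=proj(im,[[.497,.1535,.155]])[0]
    a=im["color"][:,:,::-1]; x,y=p.astype(int); r=a[max(0,y-55):y+55,x-70:x+70]; cv2.imwrite(f"pics/{c}crop1.png",cv2.resize(r,None,fx=5,fy=5,interpolation=cv2.INTER_CUBIC))
E
```

```text
[0.49624859 0.15384051 0.13761202] [ 0.13391337 -0.22289062  0.04649053] [ 1.33823093e-01  1.57301376e-01  1.74739143e+00  1.65799268e-04
  1.23721850e+00 -1.01898639e+00]
```

View pics/sidecrop1.png

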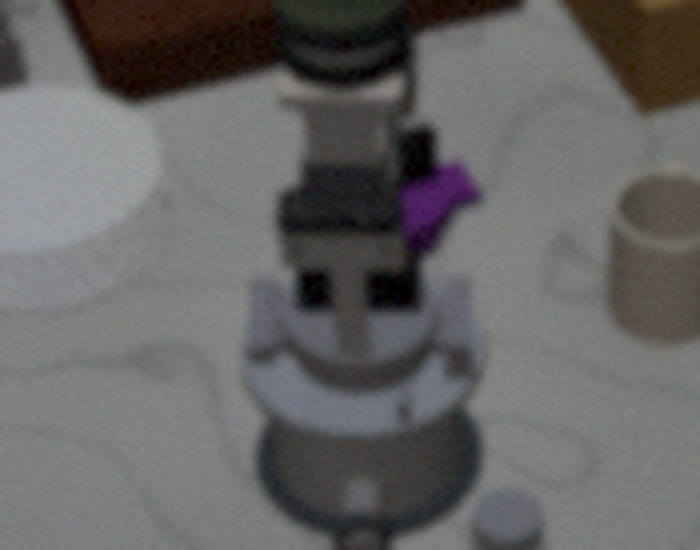

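The fingers stand either side of the black handle; the near finger is at (350,300) in the crop, about at its middle. I'll close.

carry_out(increments=[[0.6,0,0,0,0,0,0],[0.9,0,0,0,0,0,0],[1,0,0,0,0,0,0],[1,0,0,0,0,0,0],[1,0,0,0,0,0,0],[1,0,0,0,0,0,0],[1,0,0,0,0,0,0],[1,0,0,0,0,0,0]], squeeze=55)

```text
time: 4.25
ee_pos: [0.4967, 0.1528, 0.1374]
tool_rot: [[-0.913, 0.408, -0.0], [0.408, 0.913, -0.0], [0.0, -0.0, -1.0]]
wrist_force: [-0.3, 0.5, -0.4]
width: 0.0437
```

carry_out(increments=[[1,0,0,0,0,0,0],[1,0,0,0,0,0,0],[1,0,0,0,0,0,0],[1,0,0,0,0,0,0],[1,0,0,0,0,0,0],[1,0,0,0,0,0,0]])

```text
time: 4.75
ee_pos: [0.4969, 0.153, 0.1374]
tool_rot: [[-0.913, 0.408, 0.0], [0.408, 0.913, 0.0], [-0.0, 0.0, -1.0]]
wrist_force: [-0.1, 1.0, -0.9]
width: 0.0159
```

carry_out(increments=[[1,0,0,0,0,0,0],[1,0,0,-3,0,0,0],[1,0,0,-3,0,0,0],[1,0,0,-3,0,0,0],[1,0,0,-2,0,0,0],[1,0,0,0,0,0,0],[1,0,0,0,0,0,0]])

```text
time: 5.33
ee_pos: [0.4969, 0.153, 0.1276]
tool_rot: [[-0.913, 0.407, 0.0], [0.407, 0.913, 0.0], [-0.0, 0.0, -1.0]]
wrist_force: [-3.0, -0.3, 7.6]
width: 0.0157
```

carry_out(increments=[[1,0,0,-1.5,0,0,0],[1,0,0,-1,0,0,0],[1,0,0,0,0,0,0],[1,0,0,0,0,0,0]])

```text
time: 5.67
ee_pos: [0.4969, 0.153, 0.1253]
tool_rot: [[-0.913, 0.407, 0.0], [0.407, 0.913, 0.0], [-0.0, 0.0, -1.0]]
wrist_force: [-3.9, 0.6, 9.0]
width: 0.0157
```

carry_out(increments=[[1,0,0,0,0,0,0.05],[1,0,0,0,0,0,0.08],[1,0,0,0,0,0,0.08],[1,0,0,0,0,0,0.08],[1,0,0,0,0,0,0.08],[1,0,0,0,0,0,0]])

```text
time: 6.17
ee_pos: [0.4986, 0.1531, 0.1261]
tool_rot: [[-0.999, 0.047, 0.004], [0.047, 0.999, 0.001], [-0.004, 0.001, -1.0]]
wrist_force: [-0.5, -0.2, 8.6]
width: 0.0157
```

carry_out(increments=[[1,0,0,0,0,0,0.08],[1,0,0,0,0,0,0.09],[1,0,0,0,0,0,0.09],[1,0,0,0,0,0,0.09],[1,0,0,0,0,0,0.09],[1,0,0,0,0,0,0.09],[1,0,0,0,0,0,0.09],[1,0,0,0,0,0,0.09],[1,0,0,0,0,0,0.08],[1,0,0,0,0,0,0],[1,0,0,0,0,0,0]])

```text
time: 7.08
ee_pos: [0.4988, 0.1533, 0.1262]
tool_rot: [[-0.738, -0.675, 0.005], [-0.675, 0.738, 0.001], [-0.004, -0.002, -1.0]]
wrist_force: [-0.9, 0.6, 8.7]
width: 0.0156
```

```bash
python3 - <<'E'
from cell import manip
from h import *
s=manip.state(); print(s["moment"],s["wrist_force"],s["joints"])
for c in("top","side"):
    im=manip.get_image(c); p=proj(im,[[.497,.1535,.155]])[0]
    a=im["color"][:,:,::-1]; x,y=p.astype(int); r=a[max(0,y-55):y+55,x-70:x+70]; cv2.imwrite(f"pics/{c}crop2.png",cv2.resize(r,None,fx=5,fy=5,interpolation=cv2.INTER_CUBIC))
E
```

```text
[0.22651419 0.31401125 0.14640202] [-0.91067613  0.61293149  8.68225875] [ 1.31956105e-01  1.72121942e-01  1.75613313e+00  3.64121516e-04
  1.20869409e+00 -2.17955209e+00]
```

View pics/sidecrop2.png

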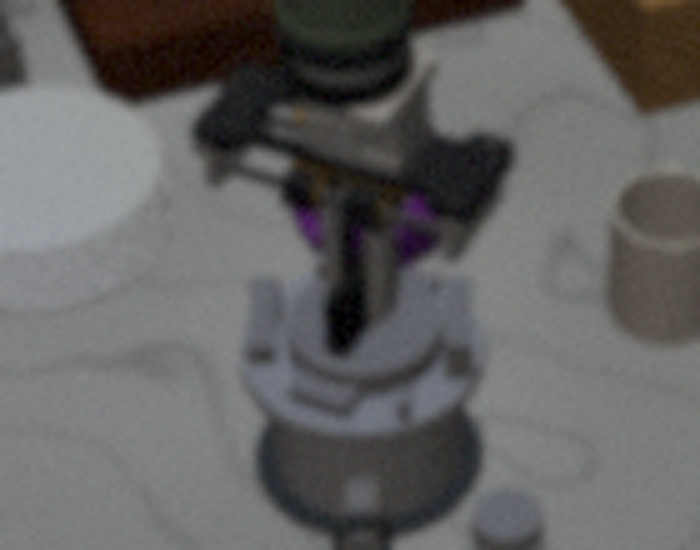

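It has turned 66°, and the ear now shows clear of the lugs at crop (325,390). I'll lift straight up.

carry_out(increments=[[1,0,0,4,0,0,0],[1,0,0,6,0,0,0],[1,0,0,6,0,0,0],[1,0,0,6,0,0,0],[1,0,0,8,0,0,0],[1,0,0,8,0,0,0],[1,0,0,8,0,0,0],[1,0,0,0,0,0,0]])

```text
time: 7.85
ee_pos: [0.4979, 0.153, 0.1718]
tool_rot: [[-0.738, -0.674, 0.003], [-0.674, 0.738, 0.0], [-0.002, -0.002, -1.0]]
wrist_force: [0.0, -0.4, -2.8]
width: 0.0158
```

carry_out(increments=[[1,0,0,15,0,0,0],[1,0,0,20,0,0,0],[1,0,0,20,0,0,0],[1,2,-8,10,0,0,0],[1,4,-18,0,0,0,-0.08],[1,6,-25,0,0,0,-0.09],[1,6,-25,0,0,0,-0.09],[1,6,-25,0,0,0,-0.09],[1,6,-25,0,0,0,-0.09],[1,6,-25,0,0,0,-0.09],[1,6,-25,0,0,0,-0.09],[1,6,-25,0,0,0,-0.09],[1,6,-25,0,0,0,-0.09],[1,5,-25,0,0,0,-0.09],[1,5,-25,0,0,0,-0.08],[1,3,-15,0,0,0,0],[1,1,-7,0,0,0,0],[1,0,0,0,0,0,0],[1,0,0,0,0,0,0],[1,0,0,0,0,0,0]])

```text
time: 9.52
ee_pos: [0.5645, -0.1439, 0.2347]
tool_rot: [[-0.974, 0.226, -0.001], [0.226, 0.974, 0.001], [0.001, 0.001, -1.0]]
wrist_force: [0.6, -0.8, -3.1]
width: 0.0156
```

```bash
python3 - <<'E'
from cell import manip
from h import *
s=manip.state(); print(s["time"],s["ee_pos"],s["wrist_force"],s["joints"])
for c in("top","side"):
    im=manip.get_image(c); cv2.imwrite(f"pics/{c}3.png",im["color"][:,:,::-1])
    for t in("dish","cover_grip","cover_base"):
        print(c,t,[(round(d["score"],2),[round(float(v),3) for v in d["location"]]) for d in manip.tip_of(t,c)])
E
```

```text
9.5167 [ 0.56446904 -0.14386768  0.23472232] [ 0.58552052 -0.83904679 -3.09967393] [-3.98479180e-01  2.01879400e-01  1.48617648e+00  6.70622422e-04
  1.45448932e+00 -1.74144482e+00]
top dish [(0.84, [0.566, -0.142, 0.004])]
top cover_grip [(0.91, [0.588, 0.349, 0.062]), (0.61, [0.732, 0.21, -0.007]), (0.48, [0.565, -0.144, 0.005])]
top cover_base [(0.97, [0.585, 0.352, -0.006]), (0.52, [0.73, 0.213, -0.006])]
side dish [(0.65, [0.563, -0.149, 0.003])]
side cover_grip [(0.91, [0.583, 0.35, 0.065]), (0.7, [0.566, -0.141, 0.255])]
side cover_base [(0.8, [0.587, 0.351, -0.001]), (0.69, [0.567, -0.143, 0.187])]
```

View pics/side3.png

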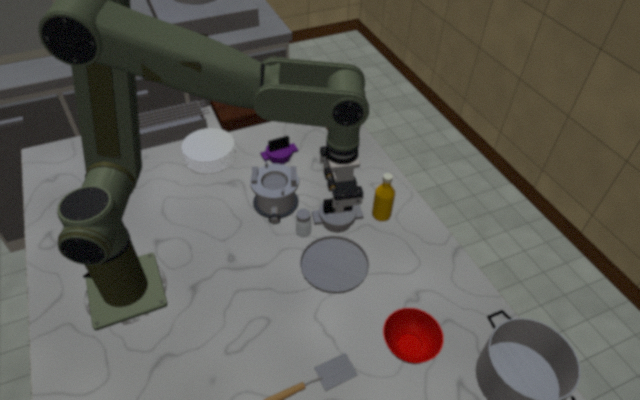

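The cover hangs level in the fingers at side (340,212), over the dish at (334,263). The pot is open at (275,180) and the bystanders have not moved. I'll lower it.

carry_out(increments=[[1,1,-1,-15,0,0,0],[1,0,0,-25,0,0,0],[1,0,0,-30,0,0,0],[1,0,0,-30,0,0,0],[1,0,0,-30,0,0,0],[1,0,0,-20,0,0,0],[1,0,0,-15,0,0,0],[1,0,0,-8,0,0,0],[1,0,0,0,0,0,0],[1,0,0,0,0,0,0]])

```text
time: 10.75
ee_pos: [0.566, -0.1462, 0.0622]
tool_rot: [[-0.974, 0.228, 0.0], [0.228, 0.974, -0.0], [-0.0, -0.0, -1.0]]
wrist_force: [0.0, 0.1, -3.2]
width: 0.0157
```

carry_out(increments=[[1,0,0,-4,0,0,0],[1,0,0,-3,0,0,0],[1,0,0,-2,0,0,0],[1,0,0,-1.5,0,0,0],[1,0,0,0,0,0,0],[1,0,0,0,0,0,0]])

```text
time: 11.25
ee_pos: [0.5658, -0.1462, 0.0515]
tool_rot: [[-0.974, 0.228, 0.0], [0.228, 0.974, -0.0], [-0.0, -0.0, -1.0]]
wrist_force: [-0.1, -0.3, -2.7]
width: 0.0161
```

carry_out(increments=[[1,0,0,-1,0,0,0],[1,0,0,-1,0,0,0],[1,0,0,0,0,0,0],[1,0,0,0,0,0,0]])

```text
time: 11.58
ee_pos: [0.5661, -0.1463, 0.05]
tool_rot: [[-0.974, 0.228, 0.001], [0.228, 0.974, -0.0], [-0.001, -0.0, -1.0]]
wrist_force: [0.3, 0.4, 0.2]
width: 0.0158
```

The wrist force went from -3 N to about 0 at the expected height, so the foot is on the dish's floor. I'll release.

carry_out(increments=[[0.75,0,0,0,0,0,0],[0.7,0,0,0,0,0,0],[0.6,0,0,0,0,0,0],[0.5,0,0,0,0,0,0],[0.4,0,0,0,0,0,0],[0.3,0,0,0,0,0,0],[0.3,0,0,0,0,0,0]], squeeze=10)

```text
time: 12.17
ee_pos: [0.5658, -0.1462, 0.0495]
tool_rot: [[-0.974, 0.228, 0.0], [0.228, 0.974, -0.0], [-0.0, -0.0, -1.0]]
wrist_force: [-0.3, -1.3, 0.6]
width: 0.0578
```

carry_out(increments=[[0.3,0,0,5,0,0,0],[0.3,0,0,15,0,0,0],[0.3,0,0,25,0,0,0],[0.3,0,0,30,0,0,0],[0.3,0,0,35,0,0,0],[0.3,0,0,35,0,0,0],[0.3,-20,0,25,0,0,0],[0.3,-30,0,0,0,0,0],[0.3,-30,0,0,0,0,0],[0.3,-30,0,0,0,0,0],[0.3,0,0,0,0,0,0],[0.3,0,0,0,0,0,0]])

```text
time: 13.17
ee_pos: [0.455, -0.1461, 0.2199]
tool_rot: [[-0.973, 0.229, 0.001], [0.229, 0.973, -0.0], [-0.001, -0.0, -1.0]]
wrist_force: [0.7, 0.4, -0.6]
width: 0.0659
```

```bash
python3 - <<'E'
from cell import manip
from h import *
s=manip.state(); print(s["time"],s["ee_pos"],s["wrist_force"])
for c in("top","side"):
    im=manip.get_image(c); cv2.imwrite(f"pics/{c}4.png",im["color"][:,:,::-1])
    for t in("dish","cover_grip","cover_base","shaker"):
        print(c,t,[(round(d["score"],2),[round(float(v),3) for v in d["location"]]) for d in manip.tip_of(t,c)])
E
```

```text
13.1667 [ 0.45496077 -0.14608632  0.21988885] [ 0.6697267   0.36124652 -0.55843858]
top dish [(0.91, [0.566, -0.144, 0.002])]
top cover_grip [(0.95, [0.59, 0.351, 0.061]), (0.72, [0.571, -0.146, 0.066]), (0.21, [0.347, -0.443, -0.001])]
top cover_base [(0.59, [0.585, 0.352, -0.006]), (0.57, [0.568, -0.149, 0.004])]
top shaker [(0.48, [0.527, 0.006, -0.001])]
side dish [(0.77, [0.564, -0.15, 0.003])]
side cover_grip [(0.81, [0.58, 0.35, 0.063]), (0.57, [0.565, -0.144, 0.07])]
side cover_base [(0.83, [0.57, -0.144, 0.001]), (0.66, [0.589, 0.35, -0.002]), (0.28, [0.63, -0.161, 0.022])]
side shaker [(0.65, [0.627, -0.162, 0.028]), (0.42, [0.535, 0.002, 0.002])]
```

View pics/side4.png

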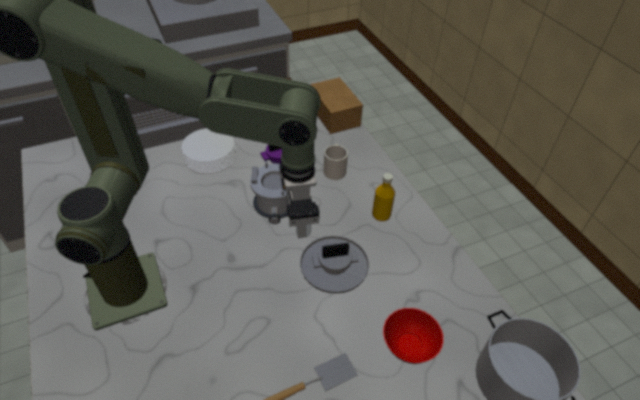

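View pics/top4.png

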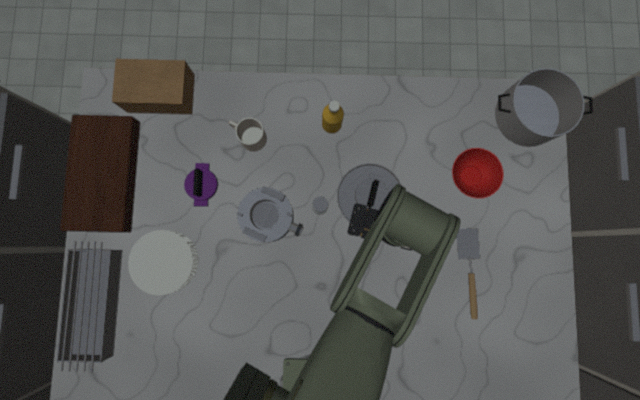

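The side picture shows the cover flat and centred in the dish, with its handle up at (336,250). The gripper is well clear and the bystanders stand where they were. I'm handing in.

```bash
python3 - <<'E'
from cell import manip
print(manip.finish_job())
E
```

```text
the job is handed in; nothing more can be done
None
```

The steel cover is off the pot and lying in the empty dish, and the job is handed in. The last move ended at 13.2 s, and the hand-in gave no verdict.

- **Unlocking:** I gripped the handle, pressed it 12 mm down at about 9 N, and turned it 66° anticlockwise while keeping it down. It then lifted straight off.
- **Setting down:** I lowered it until the wrist force went from about -3 N to 0 at the expected height, then let go and drew the gripper clear.
- **Last checks:** The handle's centre was found 66–70 mm above the counter (67 expected), within about 6 mm of the dish's centre. In the pictures the cover lies flat with its handle up, and the bystanders and the purple look-alike have not visibly moved.
- **One disagreement:** The side camera's best "shaker" report was 0.63, -0.16, which I take to be an ear of the cover in the dish. Its second report, and the top camera, put the shaker in its original place.

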